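# Set the stock tags on the tube-rack board

## Robot

A 7-joint arm with a two-finger parallel gripper is mounted at the origin on the work surface. World frame = base frame: x ahead of the robot, y to its left, z up, the work surface at z = 0. Lengths are in mm, angles in rad, forces in N, time in s.
With the tool pointing down it reaches from about 400 to 900 mm from the base axis. Payload 5.6 kg.
Tool frame: the origin (TCP) lies at the very end of the fingers, on their centre line; the grasp point (between the pads) lies 19 mm behind it (env.pinch_z is the distance from the TCP to the grasp point, in mm); z points along the fingers, y is the line along which they close (so a half turn about z gives the same grasp; the last joint's range is limited). The gripper opens to 92 mm and grips with 3 to 60 N. Pads are 20 mm wide; open, the fingers measure 128 mm over their backs; the gripper's body (75 mm by 189 mm) begins 69 mm behind the grasp point.
Start: joints at [-0.043, 0.468, -0.012, 1.603, 0.006, 1.071, -0.056], TCP at [650.007, -0.044, 214.592] pointing down, gripper open.
Joint ranges: [-2.53, 2.53], [-0.31, 2.02], [-1.57, 1.55], [0.28, 2.44], [-1.29, 4.43], [0.15, 1.84], [-2.92, 2.92]. Speed limits (rad/s): [2.57, 2.57, 3.14, 3.14, 3.14, 3.14, 3.14].

## Interface

Orientations are given as a rotation vector (axis times angle).
In Python, from cell import env, eyes, models gives the robot as it stands. The module is installed in compiled form; this text tells all that it offers.
- The arm moves only by the shell command python3 -m pendant 'ROWS' [FORCE]. ROWS is JSON, a list of rows, each an object of numbers: "fingers": the opening in per cent of the stroke, from 0 (shut) to 100 (fully open); "tx", "ty", "tz": the shift along the tool's x, y, z in mm; "spin": the turn about the tool's z in degrees. A call has 1 to 20 rows; each row is the pose to reach, as a shift and turn from the pose commanded when the call began, along the tool's axes at that moment; what a row does not reach only later rows make up. A row lasts 1/8 s, in which the tool goes at most 62.5 mm and 10.7 degrees, less where a joint would pass 70% of its speed; a pose out of reach is approached as far as the arm can. A call with a gripper value outside its range is refused whole. The fingers move at their own pace and stop on an object; FORCE is the grip in N (left out, the last holds). Time passes only in rows, so rows that repeat a pose let the fingers close. It gives the time, the measured TCP pose, the force, the opening and the grip force at its end, in the units of the state.
- env.get_state(): the state, without advancing time (a new reading comes with each control period).
- eyes.camera(name): name is "scene" or "side" or "wrist"; returns (picture, depth): 420x560x3 uint8, red, green, blue; 420x560 float32, mm along the optical axis (not along the pixel's ray), 0 where there is no reading.
- eyes.calibration(name): a dict with "vertical_fov" (degrees; the focal length in pixels is half the picture's height over the tangent of half this angle, whatever the lens; pixels are square), "cx", "cy" (the principal point, pixels), "eye" and "attitude" of the camera in the world. Camera axes: x right, y down, z forward; pixel columns grow to the right and rows downward; lengths in mm; the calibration is good to about 2 mm. A picture is of the moment at which its call begins: read the wrist's pose just before it. calibration takes no time and is no camera call; for the wrist camera it gives the pose at the moment of the call.
- env.finish_job(): hands the job in; it is judged then, once.
Trained networks look in the newest picture that a camera, given by its name, has taken for a name from the list of things; names that differ only in an ending like _2 or _b are one class to them, and where a whole thing is asked for, a point or a joint stands for the part that bears it (a point fixed in the world has none). Each returns a list of dicts, best first, with "p" (0 to 1); they miss things now and then, are a little off and sometimes report something else, mostly with a low value. They report only what shows in the picture. A call takes as long as a camera call.
- models.find_in(camera, thing): "xyz" ([x, y, z] in mm, in the coordinates of the camera as it stood for that picture, good to about 4 mm: the middle of the surface that is visible of it).
- models.trace(camera, thing): "mask" (420x560 bool, what is visible of it).
The state is a dict: "time_s": time; "q": joint angles; "dq": joint speeds; "tau": joint torques, N m; "tcp_pos": TCP position; "orientation": TCP orientation; "ft_force": force on the tool from outside, world axes, zero at the start; "wrist_torque": the same for the moment, N m; "width": opening from 0.0 (shut) to 1.0 (fully open); "gripper_force": force on a finger pad.
Only numpy, scipy, OpenCV 4.12 (cv2) and the standard library are available. Lean on these libraries where they do the work, as an engineer would, in place of code of your own. Each camera call takes 0.05 s, during which the arm holds its last target. There are 200 camera calls.

## Task

Each tube rack has a hinged tag in front of it on the status board. With a fingertip, gently push tags over so that only the tags of the full racks lie towards their rack with the disc face up, and the tag of any rack that is not full lies towards the robot's side with the bar face up; some may already be right. Do not pinch the tags, and leave the racks and the other things on the bench where they stand.

Things in the scene. Friction and masses are not known exactly. Their poses are not given: they have to be found in the camera images.
- board: status board, fixed: grey upright panel 14 mm thick, 420 long, 100 high, with a 50 mm deep ledge on top. Origin: on the bench under the panel's middle; +x points from the robot's side to the racks, +y along the panel. Four tags stand on the ledge at board y = -150, -50, 50, 150 mm (which is where varies); one rack stands on the bench behind each tag, centred 90 mm beyond it in board +x
- tag_a_hinge (a point): middle of the hinge axis of tag a, fixed, 118 mm above the bench, axis along board y. The tag is a white plastic leaf 50 mm wide (along the board), 5 mm thick, about 40 g, free edge 55 mm from the axis, on a grey holder 62 mm wide. One face carries a black disc, the other a black bar; the face turned up is the status shown
- tag_a_edge (a point): middle of the free upper edge of tag a; moves with it (160 mm above the bench at either stop, 35 mm to that side of the hinge; 173 mm when upright). Less than 1 N at this edge pushes the tag over
- tag_a (a joint): angle of tag a (rad): 0 = on its stop leaning 40 degrees from upright towards the robot's side (board -x), bar face up; 0.7 = upright; 1.4 = on its other stop leaning 40 degrees towards the rack (board +x), disc face up. The hinge is loose: the leaf falls by its own weight to the stop on whichever side of upright it is left
- tag_b_hinge (a point): middle of the hinge axis of tag b, fixed, 118 mm above the bench, axis along board y. The tag is a white plastic leaf 50 mm wide (along the board), 5 mm thick, about 40 g, free edge 55 mm from the axis, on a grey holder 62 mm wide. One face carries a black disc, the other a black bar; the face turned up is the status shown
- tag_b_edge (a point): middle of the free upper edge of tag b; moves with it (160 mm above the bench at either stop, 35 mm to that side of the hinge; 173 mm when upright). Less than 1 N at this edge pushes the tag over
- tag_b (a joint): angle of tag b (rad): 0 = on its stop leaning 40 degrees from upright towards the robot's side (board -x), bar face up; 0.7 = upright; 1.4 = on its other stop leaning 40 degrees towards the rack (board +x), disc face up. The hinge is loose: the leaf falls by its own weight to the stop on whichever side of upright it is left
- tag_c_hinge (a point): middle of the hinge axis of tag c, fixed, 118 mm above the bench, axis along board y. The tag is a white plastic leaf 50 mm wide (along the board), 5 mm thick, about 40 g, free edge 55 mm from the axis, on a grey holder 62 mm wide. One face carries a black disc, the other a black bar; the face turned up is the status shown
- tag_c_edge (a point): middle of the free upper edge of tag c; moves with it (160 mm above the bench at either stop, 35 mm to that side of the hinge; 173 mm when upright). Less than 1 N at this edge pushes the tag over
- tag_c (a joint): angle of tag c (rad): 0 = on its stop leaning 40 degrees from upright towards the robot's side (board -x), bar face up; 0.7 = upright; 1.4 = on its other stop leaning 40 degrees towards the rack (board +x), disc face up. The hinge is loose: the leaf falls by its own weight to the stop on whichever side of upright it is left
- tag_d_hinge (a point): middle of the hinge axis of tag d, fixed, 118 mm above the bench, axis along board y. The tag is a white plastic leaf 50 mm wide (along the board), 5 mm thick, about 40 g, free edge 55 mm from the axis, on a grey holder 62 mm wide. One face carries a black disc, the other a black bar; the face turned up is the status shown
- tag_d_edge (a point): middle of the free upper edge of tag d; moves with it (160 mm above the bench at either stop, 35 mm to that side of the hinge; 173 mm when upright). Less than 1 N at this edge pushes the tag over
- tag_d (a joint): angle of tag d (rad): 0 = on its stop leaning 40 degrees from upright towards the robot's side (board -x), bar face up; 0.7 = upright; 1.4 = on its other stop leaning 40 degrees towards the rack (board +x), disc face up. The hinge is loose: the leaf falls by its own weight to the stop on whichever side of upright it is left
- rack_full_1: a FULL black tube rack (loose, 50 x 76 mm in plan, 53 mm high, 450 g): all eight holes (2 rows of 4) hold a capped tube, cap tops 96 mm above the bench. Origin: centre of its underside. Identical to the other full racks
- rack_full_2: a FULL black tube rack (loose, 50 x 76 mm in plan, 53 mm high, 450 g): all eight holes (2 rows of 4) hold a capped tube, cap tops 96 mm above the bench. Origin: centre of its underside. Identical to the other full racks
- rack_full_3: a FULL black tube rack (loose, 50 x 76 mm in plan, 53 mm high, 450 g): all eight holes (2 rows of 4) hold a capped tube, cap tops 96 mm above the bench. Origin: centre of its underside. Identical to the other full racks
- rack_low: the rack that is NOT full: same rack but only two tubes in its eight holes, the others empty. Origin: centre of its underside
- sanitiser: bystander: loose clear bottle, 52 mm across, 120 mm tall, standing on the bench on the robot's side of the board; origin at the centre of its underside
- carton: bystander: loose cardboard carton 55 x 90 x 45 mm on the bench on the robot's side of the board; origin at the centre of its underside
- stamp: bystander: loose wooden hand stamp, 36 mm across, 68 mm tall, on the bench past the board's +y end; origin at the centre of its underside

How it is judged:
By the outcome, as a careful person would: the job done as asked, in the order asked, and still so for the second after the job is handed in, with the robot touching nothing.
It also fails if it takes over 61 s, if anything falls off the work surface, if the arm or the gripper's body presses on something with over 40 N, if the wrist force passes 120 N, or if a joint passes its speed limit or range.

## Working session

There is one attempt and no reset: what is moved stays moved. The work goes in short steps, Python scripts to look and compute and a shell command to move; the robot and the scene stay as the last step left them, time stands still between calls to the robot, and variables do not carry over. Pictures are saved under pics/ and viewed, at most 10 in all, crops included, and the job is handed in when it is done.

```bash
mkdir -p pics; cat > h.py <<'E'
from cell import env, eyes, models
import numpy as np, cv2
from scipy.spatial.transform import Rotation as R
def cal(n):
    c=eyes.calibration(n); f=210/np.tan(np.radians(c['vertical_fov'])/2)
    A=np.array(c['attitude'],float); A=A if A.shape==(3,3) else R.from_rotvec(A).as_matrix()
    return f,c['cx'],c['cy'],np.array(c['eye']),A
def world(n,p):
    f,cx,cy,e,A=cal(n); return e+A@np.array(p)
def cloud(n,d):
    f,cx,cy,e,A=cal(n); v,u=np.indices(d.shape)
    P=np.stack([(u-cx)/f*d,(v-cy)/f*d,d],-1); return P@A.T+e
E
python3 - <<'E'
from h import *
print(eyes.calibration('scene'),eyes.calibration('side'),eyes.calibration('wrist'))
for n in ['scene','side','wrist']:
    p,d=eyes.camera(n); cv2.imwrite(f'pics/{n}0.png',p[...,::-1])
    np.save(f'{n}.npy',d)
    if n=='wrist':continue
    for t in ['tag_a','tag_a_edge','tag_a_hinge','rack_full_1','rack_low','board','sanitiser','carton','stamp']:
        print(n,t,[(round(float(r['p']),2),world(n,r['xyz']).round().tolist()) for r in models.find_in(n,t)][:6])
E
```

```text
{'vertical_fov': 55.91621603095712, 'cx': 278.52720118158163, 'cy': 207.41305505298465, 'eye': array([ 920.88441251, -442.86999145,  562.09729717]), 'attitude': array([-2.04042114, -0.72598325,  0.36651304])} {'vertical_fov': 53.22380554200259, 'cx': 277.1544401597501, 'cy': 214.0599858407778, 'eye': array([-36.93784629, 623.8155822 , 620.88801627]), 'attitude': array([-0.9452423 ,  2.26982991, -1.25280781])} {'vertical_fov': 64.96386330219266, 'cx': 282.2814015056753, 'cy': 210.16341483547194, 'eye': array([649.83801886,  79.10929983, 382.26673964]), 'attitude': array([ 2.85967023e+00,  9.27027968e-04, -2.24937019e-03])}
scene tag_a [(0.75, [500.0, -83.0, 143.0]), (0.72, [490.0, 215.0, 138.0]), (0.64, [482.0, 106.0, 150.0]), (0.41, [543.0, 1.0, 160.0])]
scene tag_a_edge [(0.74, [484.0, 213.0, 140.0])]
scene tag_a_hinge [(0.83, [498.0, 214.0, 122.0]), (0.21, [484.0, 212.0, 139.0])]
scene rack_full_1 [(0.97, [615.0, -91.0, 58.0]), (0.94, [609.0, 212.0, 50.0]), (0.89, [617.0, 11.0, 63.0]), (0.71, [520.0, -19.0, 46.0])]
scene rack_low [(0.62, [612.0, 120.0, 53.0])]
scene board [(0.8, [522.0, -16.0, 47.0])]
scene sanitiser [(0.92, [363.0, 203.0, 62.0])]
scene carton [(0.87, [379.0, -87.0, 46.0]), (0.19, [480.0, 106.0, 151.0])]
scene stamp [(0.66, [480.0, 366.0, 21.0])]
side tag_a [(0.59, [472.0, 222.0, 151.0]), (0.58, [527.0, 18.0, 140.0])]
side tag_a_edge [(0.7, [588.0, -95.0, 84.0]), (0.57, [469.0, 226.0, 153.0]), (0.23, [471.0, 127.0, 150.0])]
side tag_a_hinge [(0.95, [494.0, 221.0, 103.0])]
side rack_full_1 [(0.81, [592.0, 35.0, 80.0]), (0.79, [582.0, 244.0, 67.0]), (0.67, [588.0, -97.0, 83.0])]
side rack_low [(0.72, [606.0, 133.0, 54.0])]
side board [(0.86, [495.0, 125.0, 37.0])]
side sanitiser [(0.81, [341.0, 225.0, 68.0]), (0.51, [604.0, 131.0, 55.0])]
side carton [(0.67, [361.0, -44.0, 49.0]), (0.58, [511.0, 18.0, 124.0])]
side stamp [(0.92, [468.0, 380.0, 25.0])]
```

View pics/scene0.png

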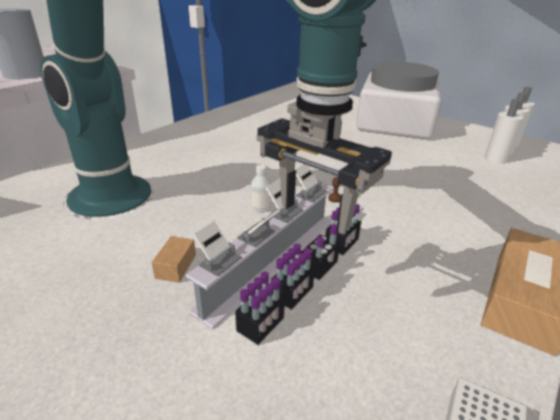

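View pics/side0.png

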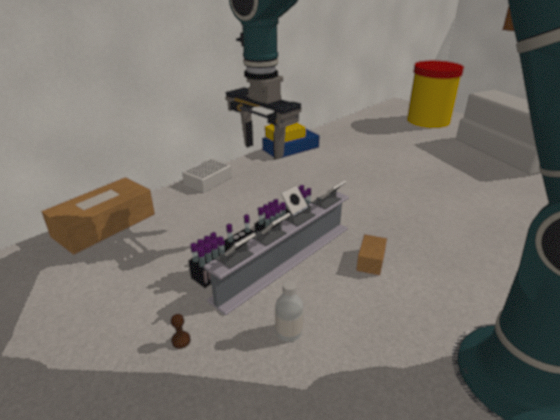

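```bash
python3 - <<'E'
from h import *
s=env.get_state(); print(R.from_rotvec(s['orientation']).as_matrix().round(3).tolist(), env.pinch_z, s['time_s'])
for n in ['scene','side']:
    p=cv2.imread(f'pics/{n}0.png')[...,::-1]; W=cloud(n,np.load(f'{n}.npy'))
    m=(W[...,2]>134)&(W[...,2]<166)&(W[...,0]>430)&(W[...,0]<575)&(W[...,1]>-160)&(W[...,1]<280)
    k,l,st,_=cv2.connectedComponentsWithStats(m.astype(np.uint8))
    for i in range(1,k):
        if st[i,4]<60: continue
        q=W[l==i]; hi=q[q[:,2]>np.percentile(q[:,2],85)]; lo=q[q[:,2]<np.percentile(q[:,2],15)]
        print(n,st[i].tolist(),'mean',q.mean(0).round(),'top',hi.mean(0).round(),'bottom',lo.mean(0).round(),'y',np.percentile(q[:,1],[2,98]).round())
E
```

```text
[[0.0, 1.0, 0.0], [1.0, -0.0, -0.0], [-0.0, 0.0, -1.0]] 18.700000000000003 1.05
scene [295, 164, 19, 20, 238] mean [482. 215. 147.] top [472. 215. 159.] bottom [491. 215. 136.] y [193. 241.]
scene [266, 179, 16, 24, 229] mean [484. 108. 149.] top [475. 114. 160.] bottom [495. 102. 137.] y [ 92. 132.]
scene [252, 209, 28, 21, 112] mean [541.  12. 153.] top [545.  19. 162.] bottom [529.   2. 138.] y [-6. 43.]
scene [193, 221, 32, 31, 543] mean [492. -84. 148.] top [482. -85. 160.] bottom [502. -84. 136.] y [-107.  -59.]
side [324, 181, 23, 15, 80] mean [484. -75. 152.] top [478. -80. 162.] bottom [495. -69. 138.] y [-106.  -56.]
side [281, 186, 23, 22, 290] mean [531.  21. 148.] top [541.  21. 160.] bottom [521.  20. 136.] y [-5. 44.]
side [265, 214, 25, 17, 107] mean [476. 123. 153.] top [471. 116. 162.] bottom [487. 129. 138.] y [ 94. 142.]
side [228, 234, 28, 19, 130] mean [472. 222. 153.] top [467. 216. 162.] bottom [483. 226. 138.] y [194. 242.]
```

The scene view shows racks at (345,230), (295,270) and (260,305) full of purple caps, with the sparse one at (325,250). In world terms the racks are y≈-90 full, 11 full, 120 low, 212 full. Tags lean to the robot at y≈-84, 116 and 216, and to the rack at y≈18 (disc visible at side (294,199)). So the tags at y≈-84 and 216 need pushing over.

```bash
python3 -m pendant '[{"fingers":0,"tx":-20,"ty":-50,"tz":0},{"fingers":0,"tx":-40,"ty":-100,"tz":0},{"fingers":0,"tx":-60,"ty":-150,"tz":0},{"fingers":0,"tx":-84,"ty":-195,"tz":0},{"fingers":0,"tx":-84,"ty":-220,"tz":0},{"fingers":0,"tx":-84,"ty":-220,"tz":0},{"fingers":0,"tx":-84,"ty":-220,"tz":30},{"fingers":0,"tx":-84,"ty":-220,"tz":66},{"fingers":0,"tx":-84,"ty":-220,"tz":66},{"fingers":0,"tx":-84,"ty":-220,"tz":66}]'
python3 - <<'E'
from h import *
p,d=eyes.camera('scene'); cv2.imwrite('pics/s1.png',cv2.resize(p[130:350,130:400],None,fx=2.7,fy=2.7,interpolation=cv2.INTER_CUBIC)[...,::-1])
E
```

```text
validation failed for argument at $[0]...
```

View pics/s1.png

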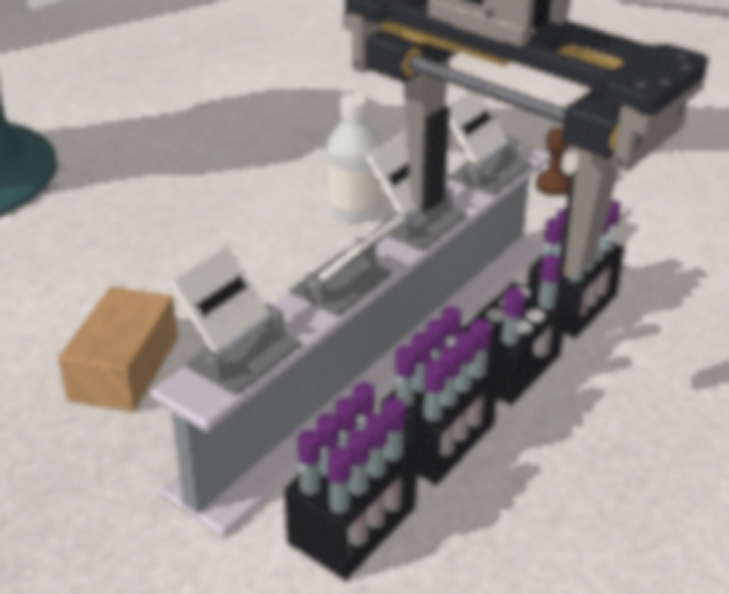

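The crop shows the third rack, at (525,345), is the sparse one and the rest are full; the arm did not move. The call was refused at the first row, perhaps because a row needs every key, so I'll add "spin".

```bash
python3 -m pendant '[{"fingers":0,"tx":-20,"ty":-50,"tz":0,"spin":0}]'; python3 -c "
from h import *; print(env.get_state()['time_s'],env.get_state()['tcp_pos'])"
```

```text
time_s: 1.23
tcp_pos: [601.3, -18.4, 213.7]
orientation: [2.218, 2.225, 0.002]
ft_force: [0.0, -1.2, -0.3]
width: 0.916
gripper_force: 0.0
1.225 [601.30276869 -18.40343949 213.72572218]
```

All keys are required, and the move worked. The remaining shift to (430,-84) is tx -64, ty -170.

```bash
python3 -m pendant '[{"fingers":0,"tx":-20,"ty":-50,"tz":0,"spin":0},{"fingers":0,"tx":-40,"ty":-100,"tz":0,"spin":0},{"fingers":0,"tx":-64,"ty":-140,"tz":0,"spin":0},{"fingers":0,"tx":-64,"ty":-170,"tz":0,"spin":0},{"fingers":0,"tx":-64,"ty":-170,"tz":0,"spin":0},{"fingers":0,"tx":-64,"ty":-170,"tz":30,"spin":0},{"fingers":0,"tx":-64,"ty":-170,"tz":66,"spin":0},{"fingers":0,"tx":-64,"ty":-170,"tz":66,"spin":0},{"fingers":0,"tx":-64,"ty":-170,"tz":66,"spin":0}]'
```

```text
time_s: 2.35
tcp_pos: [431.4, -84.0, 149.4]
orientation: [2.22, 2.221, 0.001]
ft_force: [-0.3, -0.4, 0.1]
width: 0.006
gripper_force: 0.0
```

Now push +x to about x=520, slowly from contact, then go back and up.

```bash
python3 -m pendant '[{"fingers":0,"tx":0,"ty":10,"tz":0,"spin":0},{"fingers":0,"tx":0,"ty":20,"tz":0,"spin":0},{"fingers":0,"tx":0,"ty":28,"tz":0,"spin":0},{"fingers":0,"tx":0,"ty":36,"tz":0,"spin":0},{"fingers":0,"tx":0,"ty":44,"tz":0,"spin":0},{"fingers":0,"tx":0,"ty":52,"tz":0,"spin":0},{"fingers":0,"tx":0,"ty":60,"tz":0,"spin":0},{"fingers":0,"tx":0,"ty":68,"tz":0,"spin":0},{"fingers":0,"tx":0,"ty":76,"tz":0,"spin":0},{"fingers":0,"tx":0,"ty":84,"tz":0,"spin":0},{"fingers":0,"tx":0,"ty":90,"tz":0,"spin":0},{"fingers":0,"tx":0,"ty":90,"tz":0,"spin":0}]'
python3 - <<'E'
from h import *
p,d=eyes.camera('scene'); cv2.imwrite('pics/s2.png',cv2.resize(p[130:350,130:400],None,fx=2.7,fy=2.7,interpolation=cv2.INTER_CUBIC)[...,::-1])
E
```

```text
time_s: 3.85
tcp_pos: [520.4, -84.0, 148.5]
orientation: [2.221, 2.221, -0.0]
ft_force: [-0.9, 0.1, -0.6]
width: 0.003
gripper_force: 0.0
```

View pics/s2.png

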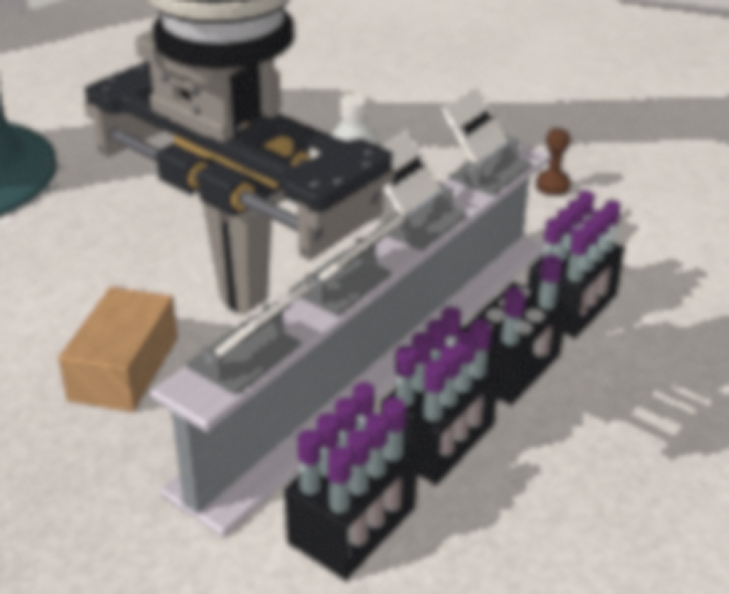

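Tag at y≈-84 now lies towards the rack at (250,340), like its neighbour. The rack at (590,230) is clearly full. I'll retreat, then go to the y≈216 tag at x=420.

```bash
python3 -m pendant '[{"fingers":0,"tx":0,"ty":-40,"tz":0,"spin":0},{"fingers":0,"tx":0,"ty":-90,"tz":0,"spin":0},{"fingers":0,"tx":0,"ty":-100,"tz":-40,"spin":0},{"fingers":0,"tx":0,"ty":-100,"tz":-66,"spin":0},{"fingers":0,"tx":50,"ty":-100,"tz":-66,"spin":0},{"fingers":0,"tx":100,"ty":-100,"tz":-66,"spin":0},{"fingers":0,"tx":150,"ty":-100,"tz":-66,"spin":0},{"fingers":0,"tx":200,"ty":-100,"tz":-66,"spin":0},{"fingers":0,"tx":250,"ty":-100,"tz":-66,"spin":0},{"fingers":0,"tx":300,"ty":-100,"tz":-66,"spin":0},{"fingers":0,"tx":300,"ty":-100,"tz":-66,"spin":0},{"fingers":0,"tx":300,"ty":-100,"tz":-66,"spin":0},{"fingers":0,"tx":300,"ty":-100,"tz":-30,"spin":0},{"fingers":0,"tx":300,"ty":-100,"tz":0,"spin":0},{"fingers":0,"tx":300,"ty":-100,"tz":0,"spin":0},{"fingers":0,"tx":300,"ty":-100,"tz":0,"spin":0}]'
```

```text
time_s: 5.9
tcp_pos: [420.8, 215.4, 149.6]
orientation: [2.223, 2.219, 0.002]
ft_force: [0.3, -0.1, 0.5]
width: 0.008
gripper_force: 0.0
```

```bash
python3 -m pendant '[{"fingers":0,"tx":0,"ty":10,"tz":0,"spin":0},{"fingers":0,"tx":0,"ty":20,"tz":0,"spin":0},{"fingers":0,"tx":0,"ty":28,"tz":0,"spin":0},{"fingers":0,"tx":0,"ty":36,"tz":0,"spin":0},{"fingers":0,"tx":0,"ty":44,"tz":0,"spin":0},{"fingers":0,"tx":0,"ty":52,"tz":0,"spin":0},{"fingers":0,"tx":0,"ty":60,"tz":0,"spin":0},{"fingers":0,"tx":0,"ty":68,"tz":0,"spin":0},{"fingers":0,"tx":0,"ty":76,"tz":0,"spin":0},{"fingers":0,"tx":0,"ty":84,"tz":0,"spin":0},{"fingers":0,"tx":0,"ty":90,"tz":0,"spin":0},{"fingers":0,"tx":0,"ty":90,"tz":0,"spin":0},{"fingers":0,"tx":0,"ty":50,"tz":0,"spin":0},{"fingers":0,"tx":0,"ty":0,"tz":0,"spin":0},{"fingers":0,"tx":0,"ty":-5,"tz":-50,"spin":0},{"fingers":0,"tx":0,"ty":-5,"tz":-100,"spin":0},{"fingers":0,"tx":0,"ty":-5,"tz":-120,"spin":0},{"fingers":0,"tx":0,"ty":-5,"tz":-120,"spin":0},{"fingers":0,"tx":0,"ty":-5,"tz":-120,"spin":0}]'
python3 - <<'E'
from h import *
for n in ['scene','side']:
    p,d=eyes.camera(n); W=cloud(n,d)
    if n=='scene': cv2.imwrite('pics/s3.png',cv2.resize(p[130:350,130:400],None,fx=2.7,fy=2.7,interpolation=cv2.INTER_CUBIC)[...,::-1])
    for t in ['sanitiser','carton','stamp']:
        print(n,t,[(round(float(r['p']),2),world(n,r['xyz']).round().tolist()) for r in models.find_in(n,t)][:1])
    m=(W[...,2]>134)&(W[...,2]<166)&(W[...,0]>430)&(W[...,0]<575)&(W[...,1]>-160)&(W[...,1]<280)
    k,l,st,_=cv2.connectedComponentsWithStats(m.astype(np.uint8))
    for i in range(1,k):
        if st[i,4]<40: continue
        q=W[l==i]; hi=q[q[:,2]>np.percentile(q[:,2],85)]
        print(n,'top',hi.mean(0).round())
E
```

```text
time_s: 8.28
tcp_pos: [414.3, 215.6, 267.4]
orientation: [-2.221, -2.221, 0.003]
ft_force: [0.6, -0.3, 0.2]
width: 0.007
gripper_force: 0.0
scene sanitiser [(0.72, [545.0, -1.0, 158.0])]
scene carton [(0.69, [379.0, -84.0, 43.0])]
scene stamp [(0.47, [481.0, 369.0, 16.0])]
scene top [538. 217. 161.]
scene top [475. 114. 160.]
scene top [545.  17. 161.]
scene top [549. -82. 161.]
side sanitiser [(0.62, [342.0, 227.0, 65.0])]
side carton [(0.64, [358.0, -44.0, 47.0])]
side stamp [(0.92, [470.0, 380.0, 26.0])]
side top [544. -77. 160.]
side top [541.  22. 160.]
side top [471. 116. 162.]
side top [534. 220. 160.]
```

View pics/s3.png

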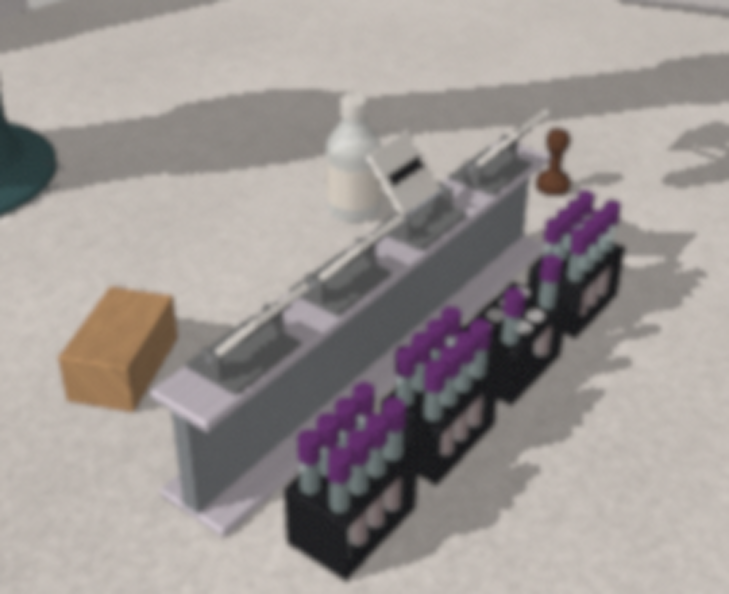

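The picture shows three tags lying towards the full racks. Only the tag at (405,172), in front of the sparse rack, lies towards the robot with its bar up. Bottle, carton and stamp are unmoved.

```bash
python3 -c "
from cell import env; print(env.finish_job())"
```

```text
the job is handed in; nothing more can be done
None
```

Job handed in: I pushed the tags at y≈-84 and y≈216 mm over, so the three full racks' tags now lie towards their racks and the not-full rack's tag lies towards the robot; robot clear at about 8 s, nothing else moved.

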